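# Put a returned wheel bearing back in its drawer

### The job

Put the returned wheel bearing from the counter mat back into stock: pull the wide drawer under the shelf right out to its stop, set the bearing down flat in the empty rear compartment without dropping it, and push the drawer fully shut again. Leave the bearings already in the drawer and everything else on the counter where they are.

Things in the scene. Friction and masses are not known exactly. Their poses are not given: they have to be found in the camera images.
- wide_drawer (a joint): travel of the wide drawer out of its cabinet, m: 0 = shut, 0.165 = fully out at its stop. Level runners, 2 to 3 N of friction, stays where it is left; may start up to 10 mm ajar. White steel front 146 mm wide, 5 to 91 mm above the counter, 10 mm thick; behind it a steel tray 130 mm wide inside, floor 13 mm above the counter, walls up to 47 mm, one cross divider up to 39 mm
- knob (a point): middle of the head of the wide drawer's only knob: black mushroom, head 28 mm across, 16 mm long; moves with the drawer. 60 mm above the counter, 35 mm in front of the drawer front. x points straight into the cabinet (the drawer opens along -x), y left seen from the front, z up. Front compartment (two stock bearings) from x = 45 to 115 mm, empty rear one from 118 to 210 mm, middle 164 mm
- shelf: fixed shelf over both drawer cabinets. Origin on the counter below the fronts of the shut drawers, mid-width; x into the depth, y left, z up. Board x -22 to 225, y -176 to 176 mm, underside 145, top 163 mm up, cartons on it to 240 mm. Overhangs the fronts by 22 mm: a gripper pointing straight down strikes it, one tilted 25 to 45 degrees with its fingers leading in under the board fits
- shelf_edge (a point): middle of the lower front edge of the shelf board, 145 mm above the counter; axes as the shelf. Under the board stand the wide cabinet (150 mm, one drawer, the one to use) and the narrow one (100 mm, two drawers), either way round, both 95 mm high, their middles 65 mm either side of the shelf's middle
- bearing_centre (a point): centre (half-way up) of the returned wheel bearing lying flat on the mat: thick steel ring, outside diameter 52 mm, height 37 mm, 0.23 to 0.42 kg, black seals, its 25 mm bore closed by a grey plug; z is its axis. The tallest of the three round parts on the mat and the same as the two in the drawer
- mat: green rubber counter mat, 260 x 200 mm, 4 mm thick, fixed; origin at the centre of its underside, x along its length. The three round parts on it lie at least 105 mm apart, centre to centre
- small_bearing: small flat bearing on the mat, 35 mm in diameter and 11 mm high; origin at the centre of its underside. Not wanted
- pulley: black plastic belt pulley on the mat, 68 mm in diameter and 26 mm high; origin at the centre of its underside. Not wanted
- stock1_centre (a point): centre of the left stock bearing in the front compartment, like the returned one, lying flat; may slide a few mm in its compartment as the drawer moves
- stock2_centre (a point): centre of the right stock bearing in the front compartment, like the returned one, lying flat; may slide a few mm in its compartment as the drawer moves
- narrow_top (a joint): travel of the upper drawer of the narrow cabinet (black 16 mm knob, front 96 mm wide, 42 mm high), m: 0 = shut. Not to be used
- narrow_low (a joint): travel of the lower drawer of the narrow cabinet (like the upper one), m: 0 = shut. Not to be used
- tape: roll of tape lying flat on the counter, 96 mm in diameter, 48 mm high; origin at the centre of its underside. Bystander
- spray: upright white spray can, 58 mm in diameter, 170 mm high; origin at the centre of its underside. Bystander
- carton: small blue carton, 100 x 75 x 55 mm high; origin at the centre of its underside. Bystander
- driver: screwdriver with a black handle lying flat on the counter, origin at the middle of its underside. Bystander
Mind the look-alikes: they are no part of the job. What is shaped like the part that bears bearing_centre but turquoise or yellow is not meant.

How it is judged:
On the way, in this order (a step that is already met when the one before it is completed fails the run):
1. the wide drawer is pulled out to its stop (within 5 mm) (value of joint wide_drawer above 0.16 m), for 0.2 s.
2. the returned bearing lies flat in the rear compartment and has been let go (x of bearing_centre in the frame of knob between 0.1425 and 0.1855 m and y of bearing_centre in the frame of knob between -0.0405 and 0.0405 m and z of bearing_centre in the frame of knob between -0.034 and -0.024 m and angle between the z axis of bearing_centre and the z axis of knob, either way round below 0.1 rad and contact force between the fingers and bearing below 0.1 N), for 0.2 s.
At the end, for the whole second after the job is handed in: The wide drawer is shut (within 4 mm); the returned bearing lies flat (within 0.1 rad) and at rest on the floor of the rear compartment; the two stock bearings still lie on the floor of the front compartment (value of joint wide_drawer below 0.004 m and x of bearing_centre in the frame of knob between 0.1425 and 0.1855 m and y of bearing_centre in the frame of knob between -0.0405 and 0.0405 m and z of bearing_centre in the frame of knob between -0.034 and -0.024 m and angle between the z axis of bearing_centre and the z axis of knob, either way round below 0.1 rad and x of stock1_centre in the frame of knob between 0.068 and 0.092 m and y of stock1_centre in the frame of knob between -0.042 and 0.042 m and z of stock1_centre in the frame of knob between -0.034 and -0.023 m and x of stock2_centre in the frame of knob between 0.068 and 0.092 m and y of stock2_centre in the frame of knob between -0.042 and 0.042 m and z of stock2_centre in the frame of knob between -0.034 and -0.023 m and linear speed of bearing below 0.02 m/s); the robot touches nothing.
It fails at once if the returned bearing is dropped: not held by the fingers while its centre is more than 60 mm above the counter (height (world z) of bearing_centre above 0.06 m and contact force between the fingers and bearing below 0.01 N).
It fails at once if a drawer of the narrow cabinet is pulled out more than 20 mm (value of joint any of narrow_top, narrow_low above 0.02 m).
It fails at once if another part on the mat, the tape, the spray can, the carton or the screwdriver is shifted more than 30 mm (distance of any of small_bearing, pulley, tape, spray, carton, driver from where it was at the start of the episode above 0.03 m).
It also fails if it takes over 72 s, if anything falls off the work surface, if the arm or the gripper's body presses on something with over 40 N, if the wrist force passes 120 N, or if a joint passes its speed limit or range.

### The arm

A 6-joint arm with a two-finger parallel gripper is mounted at the origin on the work surface. World frame = base frame: x ahead of the robot, y to its left, z up, the work surface at z = 0. Lengths are in m, angles in rad, forces in N, time in s.
With the tool pointing down it reaches from about 0.375 to 0.825 m from the base axis. Payload 5.5 kg.
Tool frame: the origin (TCP) lies at the very end of the fingers, on their centre line; the grasp point (between the pads) lies 19 mm behind it; z points along the fingers, y is the line along which they close (so a half turn about z gives the same grasp; the last joint's range is limited). The gripper opens to 85 mm and grips with 20 to 120 N. Pads are 22 mm wide; open, the fingers measure 114 mm over their backs; the gripper's body (76 mm by 85 mm) begins 54 mm behind the grasp point. The pads swing forward as they close: fully open they stand 13 mm farther back than shut.
Start: joints at [1.322, 0.314, -0.047, 1.21, 0, 1.571], TCP at [0.148, 0.582, 0.204] pointing down, gripper open.
Joint ranges: [-2.67, 2.67], [-0.69, 1.73], [-1.03, 1.25], [-2.08, 2.16], [-1.42, 1.45], [-3.14, 3.14]. Speed limits (rad/s): [2.39, 2.39, 3.01, 3.14, 3.14, 3.14].

### API

Orientations are given as a unit quaternion [x, y, z, w].
In Python, from workcell import status, viewer, job gives the robot as it stands.
- The arm moves only by the tool drive_tool, never from a script. Its argument "series" is a list of rows, each a list of 5 numbers: the shift along the tool's x, y, z in m, then the turn about the tool's z in degrees, then the closure, from -1 (fully open) to 1 (shut). A call has 1 to 12 rows; each row shifts and turns the commanded pose from where the row before left it, along the tool's axes as they then stand; what a row does not reach is not made up. A row lasts 1/8 s, in which the tool goes at most 62.5 mm and 10.7 degrees, less where a joint would pass 70% of its speed; a pose out of reach is approached as far as the arm can. A call with a gripper value outside its range is refused whole. The fingers move at their own pace and stop on an object; "squeeze" is the grip in N (left out, the last holds). Time passes only in rows, so rows that do not move let the fingers close. It gives the time, the measured TCP pose, the force, the opening and the grip force at its end, in the units of the state.
- status.get_obs(): the state, without advancing time (a new reading comes with each control period).
- viewer.snapshot(name): name is "scene" or "side" or "wrist"; returns (picture, depth): 384x512x3 uint8, red, green, blue; 384x512 float32, m along the optical axis (not along the pixel's ray), 0 where there is no reading.
- viewer.camera_info(name): a dict with "fx", "fy", "cx", "cy" (pixels), "R" (3x3) and "t" (3): a world point X has camera coordinates R X + t. Camera axes: x right, y down, z forward; pixel columns grow to the right and rows downward; lengths in m; the calibration is good to about 2 mm. A picture is of the moment at which its call begins: read the wrist's pose just before it. camera_info takes no time and is no camera call; for the wrist camera it gives the pose at the moment of the call.
- job.hand_in(): hands the job in; it is judged then, once.
Trained networks look in the newest picture that a camera, given by its name, has taken for a name from the list of things; names that differ only in an ending like _2 or _b are one class to them, and where a whole thing is asked for, a point or a joint stands for the part that bears it (a point fixed in the world has none). Each returns a list of dicts, best first, with "conf" (0 to 1); they miss things now and then, are a little off and sometimes report something else, mostly with a low value. They report only what shows in the picture. A call takes as long as a camera call. They do not tell look-alikes from the thing itself.
- viewer.boxes_of(camera, target): "xyz" ([x, y, z] in m, in world coordinates, good to about 4 mm: the middle of the surface that is visible of it).
The state is a dict: "time": time; "qpos": joint angles; "qvel": joint speeds; "joint_efforts": joint torques, N m; "eef_pos": TCP position; "tool_rot": TCP orientation; "contact_force": force on the tool from outside, world axes, zero at the start; "moment": the same for the moment, N m; "width": opening from 0.0 (shut) to 1.0 (fully open); "grasp_force": force on a finger pad.
Only numpy, scipy, OpenCV 4.12 (cv2) and the standard library are available. Lean on these libraries where they do the work, as an engineer would, in place of code of your own. Each camera call takes 0.05 s, during which the arm holds its last target. There are 200 camera calls.

## Working session

There is one attempt and no reset: what is moved stays moved. The work goes in short steps, Python scripts to look and compute and a tool call to move; the robot and the scene stay as the last step left them, time stands still between calls to the robot, and variables do not carry over. Pictures are saved under pics/ and viewed, at most 10 in all, crops included, and the job is handed in when it is done.

Besides the shell and the picture viewer there is one more tool, called after "Request:" by a JSON object that holds its "name" and its "arguments". drive_tool: Moves the arm, as the interface text tells. Its arguments: {"type":"object","properties":{"series":{"type":"array","items":{"type":"array","items":{"type":"number"}}},"squeeze":{"type":"number"}},"required":["series"]}

```bash
ls; mkdir -p pics; python3 - <<'E'
from workcell import status, viewer
import cv2, numpy as np
o=status.get_obs(); print({k:np.round(v,3) for k,v in o.items()})
ims=[]
for c in ["scene","side"]:
    p,d=viewer.snapshot(c); cv2.imwrite(f"pics/{c}0.png",p[:,:,::-1]); np.save(f"pics/{c}0.npy",d)
    i=viewer.camera_info(c); print(c,{k:np.round(v,3).tolist() for k,v in i.items()})
    for t in ["knob","bearing_centre","shelf_edge","shelf","mat","small_bearing","pulley","tape","spray","carton","driver","wide_drawer"]:
        try: print(t,[(np.round(b["xyz"],3).tolist(),round(b["conf"],2)) for b in viewer.boxes_of(c,t)][:4])
        except Exception as e: print(t,e)
E
```

```text
pics
{'time': np.float64(0.0), 'qpos': array([ 1.322,  0.314, -0.048,  1.21 , -0.   ,  1.571]), 'qvel': array([ 0.001,  0.   , -0.001, -0.   , -0.003,  0.   ]), 'joint_efforts': array([-0.0000e+00, -5.3959e+01,  3.3975e+01,  1.9000e-02,  0.0000e+00,
        0.0000e+00]), 'eef_pos': array([0.148, 0.581, 0.203]), 'tool_rot': array([ 0.124,  0.992, -0.001, -0.   ]), 'contact_force': array([-0.278,  0.518, -0.375]), 'moment': array([-0.013, -0.015, -0.049]), 'grasp_force': np.float64(0.0), 'width': np.float64(1.003)}
scene {'fx': 370.893, 'fy': 370.893, 'cx': 258.784, 'cy': 193.901, 'R': [[0.748, -0.663, 0.022], [-0.452, -0.534, -0.715], [0.486, 0.525, -0.699]], 't': [-0.342, 0.338, 0.969]}
knob [([0.671, 0.083, 0.058], 0.71), ([0.74, 0.009, 0.209], 0.59)]
bearing_centre [([0.415, -0.232, 0.036], 0.9), ([0.26, -0.368, 0.039], 0.73), ([0.392, -0.066, 0.036], 0.71)]
shelf_edge []
shelf [([0.74, 0.01, 0.205], 0.76)]
mat [([0.478, -0.3, 0.004], 0.81)]
small_bearing [([0.611, 0.449, 0.104], 0.66)]
pulley [([0.527, -0.254, 0.025], 0.77)]
tape [([0.365, 0.066, 0.034], 0.97)]
spray [([0.613, 0.4
[... 346 characters left out ...]
 -0.788], [0.435, 0.657, -0.616]], 't': [-0.406, 0.303, 0.988]}
knob [([0.669, 0.081, 0.058], 0.85)]
bearing_centre [([0.267, -0.374, 0.043], 0.66), ([0.414, -0.238, 0.04], 0.65), ([0.396, -0.069, 0.038], 0.63), ([0.7, -0.045, 0.036], 0.2)]
shelf_edge [([0.754, -0.016, 0.209], 0.86), ([0.703, -0.043, 0.072], 0.34), ([0.616, 0.447, 0.107], 0.34)]
shelf [([0.749, -0.019, 0.201], 0.95)]
mat [([0.483, -0.304, 0.006], 0.79)]
small_bearing [([0.506, -0.368, 0.015], 0.57)]
pulley [([0.525, -0.252, 0.028], 0.8)]
tape [([0.365, 0.06, 0.035], 0.6)]
spray [([0.614, 0.448, 0.103], 0.7)]
carton [([0.397, 0.425, 0.048], 0.95)]
driver [([0.408, 0.225, 0.023], 0.8)]
wide_drawer [([0.67, 0.079, 0.059], 0.7)]
```

View pics/scene0.png

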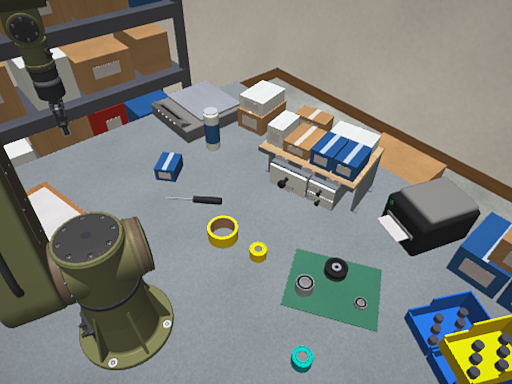

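View pics/side0.png

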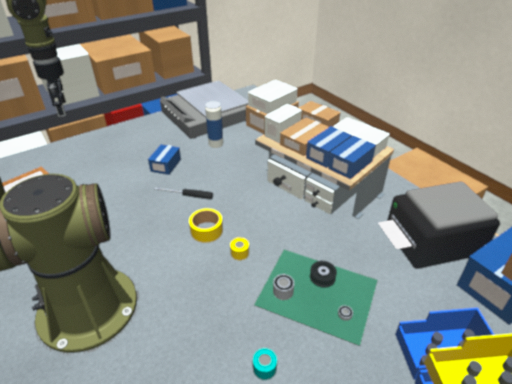

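The scene picture shows the real bearing on the mat at (304,284). The turquoise (302,358) and yellow (258,252) rings are decoys. The wide drawer is the left cabinet, with its knob near (283,182). Next I'll fit the shelf frame and measure the arm's profile.

```bash
cat > h.py <<'E'
import numpy as np, cv2
from workcell import status, viewer
def cloud(c,d,info=None):
    i=info or viewer.camera_info(c); v,u=np.mgrid[:d.shape[0],:d.shape[1]]
    P=np.stack([(u-i["cx"])/i["fx"]*d,(v-i["cy"])/i["fy"]*d,d],-1)
    W=(P-np.array(i["t"]))@np.array(i["R"]); W[d<=0]=np.nan; return W
def line(p):
    vx,vy,x,y=cv2.fitLine(p.astype(np.float32),cv2.DIST_HUBER,0,0.01,0.001).ravel(); return np.array([x,y]),np.array([vx,vy])
E
python3 - <<'E'
from h import *
for c in ["scene","side"]:
    d=np.load(f"pics/{c}0.npy"); W=cloud(c,d); im=cv2.imread(f"pics/{c}0.png")
    X=W.reshape(-1,3); I=im.reshape(-1,3)
    m=(X[:,0]>.6)&(X[:,0]<.8)&(abs(X[:,1])<.25)
    for nm,lo,hi in [("board",.149,.160),("front",.025,.085)]:
        s=m&(X[:,2]>lo)&(X[:,2]<hi); p=X[s]
        # keep frontmost: min x along estimated dir
        for k in range(4):
            if k==0: n=np.array([.965,.26]);t=np.array([-.26,.965])
            a=p[:,:2]@n; b=p[:,:2]@t
            q=[]
            for b0 in np.arange(b.min(),b.max(),.01):
                w=(b>=b0)&(b<b0+.01)
                if w.sum()>3: q.append(p[w,:2][np.argsort(a[w])[len(a[w])//4]])
            pt,t=line(np.array(q)); t=t*np.sign(t[1]); n=np.array([t[1],-t[0]])
        print(c,nm,"yaw",np.degrees(np.arctan2(n[1],n[0])),"off",pt@n,"b",b.min(),b.max(),"res",np.std(np.array(q)@n))
        yaw=np.arctan2(n[1],n[0])
    # knob
    dist=np.hypot(X[:,0]-.67,X[:,1]-.082)
    s=(dist<.03)&(I.sum(1)<200)&(X[:,2]>.035)&(X[:,2]<.085)
    print("knob n",s.sum(),X[s].min(0),X[s].mean(0),X[s].max(0),"along n",np.percentile(X[s][:,:2]@n,[5,50,95]),"t",np.percentile(X[s][:,:2]@t,[5,50,95]))
    # bearing top
    s=(np.hypot(X[:,0]-.414,X[:,1]+.235)<.04)&(X[:,2]>.034); print("bear",X[s].mean(0),X[s].min(0),X[s].max(0))
    # arm profile
    s=(np.hypot(X[:,0]-.148,X[:,1]-.58)<.1)
    for z in np.arange(.2,.5,.02):
        w=s&(X[:,2]>z)&(X[:,2]<z+.02)
        if w.sum(): 
            r=X[w][:,:2]-[.148,.581]; o=np.array(viewer.camera_info(c)["R"])[0,:2]; o/=np.linalg.norm(o)
            print(round(z-.203,3),w.sum(),np.round(r@o,3).min(),np.round(r@o,3).max(),np.round(r.min(0),3),np.round(r.max(0),3))
    # cartons front
    s=m&(X[:,2]>.17)&(X[:,2]<.235); print("carton front",np.percentile(X[s][:,:2]@n,[1,5,20]))
E
```

```text
scene board yaw 13.234321 off 0.6490964 b -0.30356510461233216 0.048185300316548836 res 0.0008726162395580895
scene front yaw 17.221247 off 0.6651209 b -0.47369687014494205 -0.0007050302233169997 res 0.023787629478761927
knob n 14 [0.64168223 0.07367494 0.03754074] [0.65626168 0.08611699 0.06215415] [0.6676268  0.09768349 0.07031436] along n [0.6358804  0.65378343 0.66350736] t [-0.11606959 -0.1120834  -0.10707066]
bear [ 0.41929227 -0.23118965  0.0403241 ] [ 0.39421175 -0.25700645  0.03429112] [ 0.44512828 -0.20510516  0.04651982]
0.037 44 -0.03 0.03 [-0.024 -0.055] [0.019 0.047]
0.057 41 0.012 0.031 [-0.024 -0.057] [-0.001 -0.042]
0.077 41 0.015 0.043 [-0.03  -0.074] [ 0.002 -0.036]
0.097 67 -0.003 0.044 [-0.031 -0.077] [ 0.01  -0.022]
0.117 125 -0.022 0.041 [-0.03  -0.071] [0.021 0.015]
0.137 110 -0.011 0.04 [-0.031 -0.071] [ 0.017 -0.01 ]
0.157 184 -0.032 0.036 [-0.039 -0.043] [0.035 0.005]
0.177 190 -0.033 0.036 [-0.039 -0.042] [0.033 0.006]
0.197 198 -0.036 0.036 [-0.039 -0.039] [0.036 0.014]
0.217 203 -0.029 0.036 [-0.037 -0.039] [0.034 0.002]
0.237 209 -0.036 0.037 [-0.04  -0
[... 740 characters left out ...]
61] [0.022 0.045]
0.057 64 -0.023 0.028 [-0.023 -0.063] [0.021 0.044]
0.077 48 -0.006 0.035 [-0.028 -0.077] [0.023 0.043]
0.097 84 0.003 0.037 [-0.03  -0.078] [0.026 0.032]
0.117 123 -0.02 0.036 [-0.029 -0.076] [0.026 0.056]
0.137 107 -0.011 0.035 [-0.029 -0.071] [0.021 0.001]
0.157 173 -0.032 0.039 [-0.038 -0.042] [0.036 0.001]
0.177 193 -0.031 0.04 [-0.038 -0.041] [ 0.036 -0.   ]
0.197 186 -0.037 0.038 [-0.037 -0.044] [0.037 0.019]
0.217 195 -0.031 0.038 [-0.036 -0.04 ] [0.034 0.002]
0.237 204 -0.032 0.039 [-0.038 -0.044] [0.036 0.005]
0.257 208 -0.031 0.039 [-0.038 -0.043] [ 0.035 -0.001]
0.277 222 -0.029 0.05 [-0.036 -0.043] [ 0.034 -0.002]
carton front [0.66260509 0.66454345 0.66870544]
```

```bash
python3 - <<'E'
from h import *
from scipy.spatial.transform import Rotation as Ro
o=status.get_obs(); R=Ro.from_quat(o["tool_rot"]).as_matrix(); p=np.array(o["eef_pos"])
i=viewer.camera_info("wrist"); Cw=-np.array(i["R"]).T@np.array(i["t"]); print("R",np.round(R,3),"cam in tool",np.round(R.T@(Cw-p),3),"axis in tool",np.round(R.T@np.array(i["R"]).T,2), i["fx"])
for c in ["scene","side"]:
    d=np.load(f"pics/{c}0.npy"); X=cloud(c,d).reshape(-1,3); X=X[np.isfinite(X[:,0])]
    L=(X-p)@R; L=L[(np.hypot(L[:,0],L[:,1])<.12)&(L[:,2]>-.35)&(L[:,2]<.02)]
    Cc=R.T@(-np.array(viewer.camera_info(c)["R"]).T@np.array(viewer.camera_info(c)["t"])-p); print(c,"cam dir",np.round(Cc/np.linalg.norm(Cc),2))
    for z in np.arange(-.32,.02,.01):
        w=L[(L[:,2]>=z)&(L[:,2]<z+.01)]
        if len(w): print(round(z,3),len(w),"x",np.round(np.percentile(w[:,0],[0,5,95,100]),3),"y",np.round(np.percentile(w[:,1],[0,5,95,100]),3))
im=cv2.imread("pics/scene0.png")[0:150,0:120]; im2=cv2.imread("pics/side0.png")[0:130,0:110]
a=cv2.resize(im,(400,500),interpolation=3); b=cv2.resize(im2,(400,500),interpolation=3); cv2.imwrite("pics/arm.png",np.hstack([a,b]))
E
```

```text
R [[-0.969  0.246 -0.   ]
 [ 0.246  0.969 -0.   ]
 [ 0.    -0.    -1.   ]] cam in tool [ 0.068  0.    -0.169] axis in tool [[ 0.   -0.96 -0.27]
 [ 1.    0.    0.  ]
 [-0.   -0.27  0.96]] 302.6018198020805
scene cam dir [-0.06 -0.85 -0.53]
-0.32 112 x [-0.037 -0.035  0.035  0.039] y [-0.044 -0.043 -0.006  0.009]
-0.31 100 x [-0.035 -0.031  0.032  0.037] y [-0.039 -0.037 -0.012 -0.003]
-0.3 120 x [-0.035 -0.032  0.031  0.036] y [-0.039 -0.036 -0.014 -0.   ]
-0.29 120 x [-0.041 -0.035  0.033  0.037] y [-0.039 -0.036 -0.019 -0.004]
-0.28 110 x [-0.036 -0.03   0.031  0.036] y [-0.039 -0.036 -0.018 -0.009]
-0.27 105 x [-0.034 -0.03   0.032  0.036] y [-0.04  -0.036 -0.015 -0.009]
-0.26 121 x [-0.036 -0.034  0.034  0.038] y [-0.042 -0.038 -0.008  0.005]
-0.25 112 x [-0.036 -0.033  0.034  0.039] y [-0.041 -0.038 -0.011  0.002]
-0.24 88 x [-0.034 -0.031  0.031  0.039] y [-0.038 -0.037 -0.014 -0.005]
-0.23 102 x [-0.035 -0.031  0.032  0.036] y [-0.039 -0.036 -0.014  0.002]
-0.22 78 x [-0.034 -0.03   0.033  0.036] y [-0.039 -0.037 -0.012 -0.006]
-0.21 98 x [-0.035 -0.028  0.032  0.038] y [-0.041
[... 2713 characters left out ...]
19  0.01   0.018] y [-0.076 -0.074  0.011  0.06 ]
-0.12 43 x [-0.019 -0.017  0.009  0.012] y [-0.077 -0.075  0.021  0.061]
-0.11 37 x [-0.018 -0.017  0.009  0.011] y [-0.078 -0.077  0.029  0.037]
-0.1 50 x [-0.017 -0.013  0.009  0.011] y [-0.08  -0.077 -0.037  0.036]
-0.09 12 x [-0.014 -0.013  0.005  0.005] y [-0.074 -0.074  0.044  0.047]
-0.08 23 x [-0.012 -0.011  0.009  0.01 ] y [-0.06  -0.059  0.043  0.044]
-0.07 36 x [-0.012 -0.011  0.01   0.01 ] y [-0.064 -0.06   0.042  0.045]
-0.06 31 x [-0.011 -0.011  0.01   0.011] y [-0.064 -0.06   0.046  0.047]
-0.05 25 x [-0.011 -0.011  0.009  0.01 ] y [-0.055 -0.055  0.045  0.046]
-0.04 1 x [0.006 0.006 0.006 0.006] y [-0.045 -0.045 -0.045 -0.045]
```

View pics/arm.png

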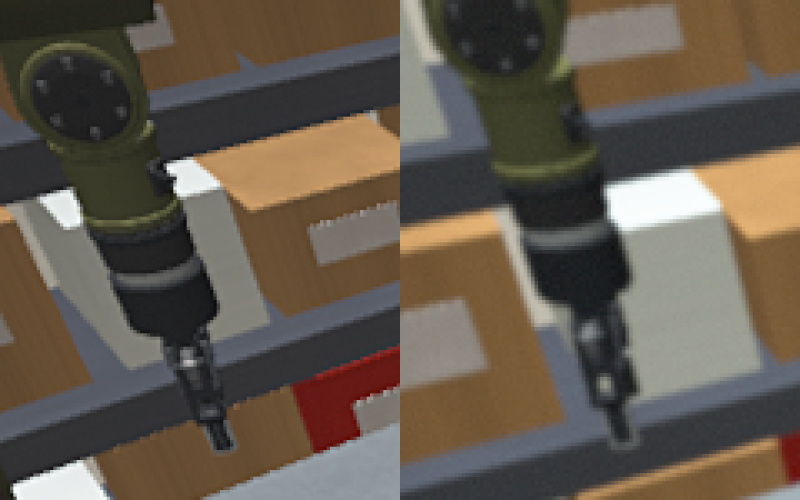

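Request:
{"name": "drive_tool", "arguments": {"series": [[0,0,-0.006,-9.1,-1],[0,0,-0.006,-9.1,-1],[0,0,-0.006,-9.1,-1]]}}

```text
time: 1.68
eef_pos: [0.1477, 0.5815, 0.2223]
tool_rot: [-0.116, 0.993, -0.0, -0.0]
contact_force: [0.1, -0.2, 0.0]
width: 0.999
grasp_force: 0.0
```

Request:
{"name": "drive_tool", "arguments": {"series": [[-0.0248,-0.0542,0,0,-1],[-0.0248,-0.0542,0,0,-1],[-0.0248,-0.0542,0,0,-1],[-0.0248,-0.0542,0,0,-1],[-0.0248,-0.0542,0,0,-1],[-0.0248,-0.0542,0,0,-1],[-0.0248,-0.0542,0,0,-1],[-0.0248,-0.0542,0,0,-1],[-0.0248,-0.0542,0,0,-1],[-0.0248,-0.0542,0,0,-1],[-0.0248,-0.0542,0,0,-1],[0,0,0,0,-1]]}}

```text
time: 3.18
eef_pos: [0.55, 0.059, 0.2217]
tool_rot: [-0.111, 0.994, -0.0, 0.0]
contact_force: [-0.8, 0.3, 0.6]
width: 0.996
grasp_force: 0.0
```

```bash
python3 - <<'E'
from h import *
i=viewer.camera_info("wrist"); p,d=viewer.snapshot("wrist"); cv2.imwrite("pics/w1.png",p[:,:,::-1]); np.save("pics/w1.npy",d)
for t in ["knob","shelf_edge","shelf"]: print(t,[(np.round(b["xyz"],3).tolist(),round(b["conf"],2)) for b in viewer.boxes_of("wrist",t)][:3])
o=status.get_obs(); print(o["eef_pos"],o["tool_rot"],o["contact_force"])
W=cloud("wrist",d,i); np.save("pics/w1c.npy",W)
a=np.radians(13.15); n=np.array([np.cos(a),np.sin(a)]); t=np.array([-n[1],n[0]])
X=W.reshape(-1,3); I=p.reshape(-1,3).astype(int)
N=X[:,:2]@n;T=X[:,:2]@t
s=(N>.6)&(N<.66)&(abs(T+.066)<.04)&(X[:,2]>.03)&(X[:,2]<.09); print("knobpts",s.sum(),np.percentile(N[s],[2,10,50,90,98]),np.percentile(T[s],[2,10,50,90,98]),np.percentile(X[s,2],[2,50,98]))
for t0 in np.arange(-.3,.05,.03):
    w=(T>t0)&(T<t0+.03)
    print(round(t0,2),[ (np.round(np.percentile(N[w&(X[:,2]>lo)&(X[:,2]<hi)&(N>.6)],2),4) if (w&(X[:,2]>lo)&(X[:,2]<hi)&(N>.6)).sum()>5 else None) for lo,hi in [(.02,.04),(.075,.09),(.147,.16),(.16,.168),(.17,.2),(.2,.25)]])
E
```

```text
knob [([0.665, 0.087, 0.062], 0.94)]
shelf_edge [([0.661, 0.079, 0.161], 0.83)]
shelf [([0.667, 0.08, 0.166], 0.98)]
[0.54741492 0.06304122 0.22208918] [-1.14029334e-01  9.93477344e-01  1.65757758e-04 -2.26442510e-04] [-0.53545869 -0.05639478  0.47222427]
knobpts 523 [0.62673317 0.62714468 0.63329954 0.6529219  0.65837076] [-0.07578492 -0.07224053 -0.06294775 -0.05365413 -0.04999584] [0.05173179 0.06784653 0.07405088]
-0.3 [None, None, np.float64(0.6501), None, None, None]
-0.27 [None, None, np.float64(0.6489), None, None, None]
-0.24 [None, None, None, None, np.float64(0.6739), np.float64(0.6731)]
-0.21 [np.float64(0.6521), None, None, None, np.float64(0.673), np.float64(0.6731)]
-0.18 [np.float64(0.672), np.float64(0.6725), np.float64(0.6491), np.float64(0.6496), None, None]
-0.15 [np.float64(0.6696), np.float64(0.6695), np.float64(0.6491), np.float64(0.6498), np.float64(0.6733), None]
-0.12 [np.float64(0.6689), np.float64(0.6694), np.float64(0.6497), np.float64(0.6503), None, None]
-0.09 [np.float64(0.668), np.float64(0.6695), np.float64(0.6493), np.float64(0.6499), None, None]
-0.06 [np.float64(0.668), np.float64(0.6694), np.float64(0.649), np.float64(0.6498), None, None]
-0.03 [np.float64(0.6695), np.float64(0.6694), np.float64(0.6492), np.float64(0.65), None, None]
-0.0 [np.float64(0.6697), np.float64(0.6695), np.float64(0.6498), np.float64(0.6503), None, None]
0.03 [np.float64(0.7183), None, None, None, None, None]
```

View pics/w1.png

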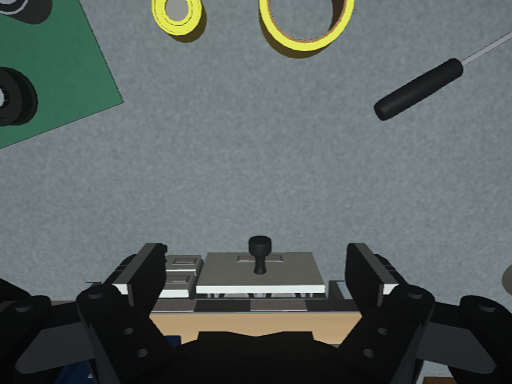

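The wrist picture shows the knob head at (260,243), centred between the open fingers, and the board edge at about row 300. The calibrated cloud puts the head front at n=0.6265 and the board edge at n=0.6495. I'll descend in front of the board, then creep in and watch the force.

Request:
{"name": "drive_tool", "arguments": {"series": [[-0.013,0,0.0445,0,-1],[-0.013,0,0.0445,0,-1],[-0.013,0,0.0445,0,-1],[-0.013,0,0.0445,0,-1],[0,0,0,0,-1],[0,0,0,0,-1]], "squeeze": 40}}

```text
time: 4.12
eef_pos: [0.5987, 0.075, 0.0456]
tool_rot: [-0.114, 0.993, 0.0, 0.0]
contact_force: [-0.0, -0.0, 0.1]
width: 1.001
grasp_force: 0.0
```

Request:
{"name": "drive_tool", "arguments": {"series": [[-0.008,0,0,0,-1],[0,0,0,0,-1],[0,0,0,0,-1]]}}

```text
time: 4.5
eef_pos: [0.6071, 0.0758, 0.045]
tool_rot: [-0.114, 0.994, -0.0, 0.001]
contact_force: [-0.2, 0.2, -0.7]
width: 1.002
grasp_force: 0.0
```

Request:
{"name": "drive_tool", "arguments": {"series": [[-0.007,0,0,0,-1],[0,0,0,0,-1],[0,0,0,0,-1]]}}

```text
time: 4.88
eef_pos: [0.6133, 0.0773, 0.0439]
tool_rot: [-0.114, 0.994, -0.0, -0.0]
contact_force: [-0.2, 0.5, 0.5]
width: 1.003
grasp_force: 0.0
```

Request:
{"name": "drive_tool", "arguments": {"series": [[-0.004,0,0,0,-1],[0,0,0,0,-1],[-0.003,0,0,0,-1],[0,0,0,0,-1],[0,0,0,0,-1]]}}

```text
time: 5.5
eef_pos: [0.6201, 0.079, 0.0441]
tool_rot: [-0.114, 0.994, -0.0, -0.0]
contact_force: [0.2, 0.4, -0.6]
width: 0.999
grasp_force: 0.0
```

Request:
{"name": "drive_tool", "arguments": {"series": [[0,0,0,0,1],[0,0,0,0,1],[0,0,0,0,1],[0,0,0,0,1],[0,0,0,0,1],[0,0,0,0,1],[0,0,0,0,1],[0,0,0,0,1]]}}

```text
time: 6.5
eef_pos: [0.6205, 0.079, 0.0447]
tool_rot: [-0.114, 0.994, 0.0, 0.0]
contact_force: [-0.8, -0.5, 6.6]
width: 0.003
grasp_force: 2.5
```

Request:
{"name": "drive_tool", "arguments": {"series": [[0,0,0,0,-1],[0,0,0,0,-1],[0,0,0,0,-1],[0,0,0,0,-1],[0,0,0,0,-1],[0,0,0,0,-1]]}}

```text
time: 7.25
eef_pos: [0.6202, 0.079, 0.0441]
tool_rot: [-0.114, 0.994, 0.0, -0.0]
contact_force: [0.6, 0.4, 0.5]
width: 1.002
grasp_force: 0.0
```

```bash
python3 - <<'E'
from h import *
i=viewer.camera_info("wrist"); p,d=viewer.snapshot("wrist"); cv2.imwrite("pics/w2.png",p[:,:,::-1])
o=status.get_obs(); print(o["eef_pos"],o["contact_force"],o["width"])
W=cloud("wrist",d,i)
a=np.radians(13.15); n=np.array([np.cos(a),np.sin(a)]); t=np.array([-n[1],n[0]])
X=W.reshape(-1,3); N=X[:,:2]@n;T=X[:,:2]@t; print("tool n,t",np.array(o["eef_pos"])[:2]@n,np.array(o["eef_pos"])[:2]@t)
s=(N>.58)&(N<.66)&(abs(T+.066)<.03)&(X[:,2]>.03)&(X[:,2]<.1)
print(s.sum(),np.percentile(N[s],[1,5,10,50,90]),np.percentile(T[s],[2,50,98]),np.percentile(X[s,2],[2,50,98]))
for z in np.arange(.03,.1,.005):
    w=s&(X[:,2]>=z)&(X[:,2]<z+.005)
    if w.sum(): print(round(z,3),w.sum(),np.round([N[w].min(),N[w].max(),T[w].min(),T[w].max()],4))
E
```

```text
[0.62017325 0.07900228 0.04410059] [ 0.09846968 -0.10296521  0.47839067] 1.000435225474509
tool n,t 0.6218840571289828 -0.06415947395189607
2294 [0.62976552 0.63001623 0.63017539 0.63483481 0.65237742] [-0.07507791 -0.06249426 -0.0499652 ] [0.05138764 0.06830027 0.07379331]
0.045 23 [ 0.6302  0.6312 -0.0712 -0.0564]
0.05 120 [ 0.6294  0.6315 -0.0739 -0.0515]
0.055 172 [ 0.6297  0.659  -0.0752 -0.05  ]
0.06 427 [ 0.6296  0.66   -0.0765 -0.0489]
0.065 633 [ 0.6293  0.66   -0.075  -0.0499]
0.07 918 [ 0.6294  0.6479 -0.0725 -0.0524]
0.075 1 [ 0.6386  0.6386 -0.062  -0.062 ]
```

View pics/w2.png

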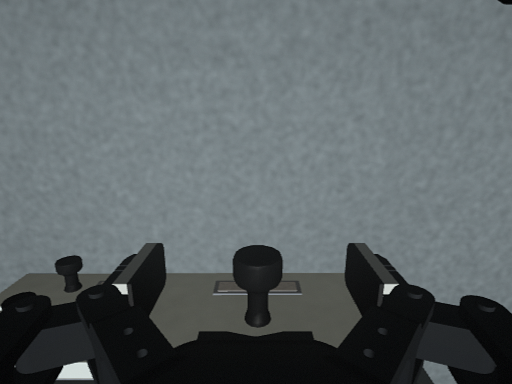

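The head front is now at n≈0.6295 because the drawer was nudged shut. The pads only caught its rim, so I'll creep about 6 mm further in and grip again.

Request:
{"name": "drive_tool", "arguments": {"series": [[-0.003,0,0,0,-1],[0,0,0,0,-1],[-0.002,0,0,0,-1],[0,0,0,0,-1],[0,0,0,0,-1]]}}

```text
time: 7.92
eef_pos: [0.625, 0.0801, 0.0441]
tool_rot: [-0.114, 0.994, -0.0, -0.0]
contact_force: [-0.1, 0.4, -0.2]
width: 0.996
grasp_force: 0.0
```

Request:
{"name": "drive_tool", "arguments": {"series": [[-0.0015,0,0,0,-1],[0,0,0,0,-1],[0,0,0,0,-1]]}}

```text
time: 8.3
eef_pos: [0.6265, 0.0805, 0.0441]
tool_rot: [-0.114, 0.994, -0.0, -0.0]
contact_force: [-0.0, 0.5, -0.5]
width: 1.002
grasp_force: 0.0
```

Request:
{"name": "drive_tool", "arguments": {"series": [[0,0.001,0,0,1],[0,0,0,0,1],[0,0,0,0,1],[0,0,0,0,1],[0,0,0,0,1],[0,0,0,0,1]], "squeeze": 30}}

```text
time: 9.05
eef_pos: [0.6282, 0.0818, 0.0464]
tool_rot: [-0.114, 0.994, 0.0, 0.002]
contact_force: [-1.9, -0.2, 11.8]
width: 0.001
grasp_force: 5.6
```

```bash
python3 - <<'E'
from h import *
i=viewer.camera_info("wrist"); p,d=viewer.snapshot("wrist")
q,d2=viewer.snapshot("side"); q2,d3=viewer.snapshot("scene")
print(status.get_obs()["width"],status.get_obs()["eef_pos"])
A=cv2.resize(p[200:384,130:380],(400,295),interpolation=3);B=cv2.resize(q[120:230,240:390],(400,295),interpolation=3);C=cv2.resize(q2[120:230,240:390],(400,295),interpolation=3)
cv2.imwrite("pics/w3.png",np.vstack([np.hstack([A,B]),np.hstack([C,C*0])])[:,:,::-1])
a=np.radians(13.15); n=np.array([np.cos(a),np.sin(a)]); t=np.array([-n[1],n[0]])
X=cloud("wrist",d,i).reshape(-1,3); N=X[:,:2]@n;T=X[:,:2]@t
s=(N>.5)&(N<.68)&(abs(T+.0)<.015)&(X[:,2]>.03)&(X[:,2]<.1); print("front",np.percentile(N[s],[1,5,50]) if s.sum() else None)
E
```

```text
0.0007990446794256129 [0.62825001 0.08172828 0.04642445]
front [0.67296458 0.67323737 0.67393215]
```

View pics/w3.png

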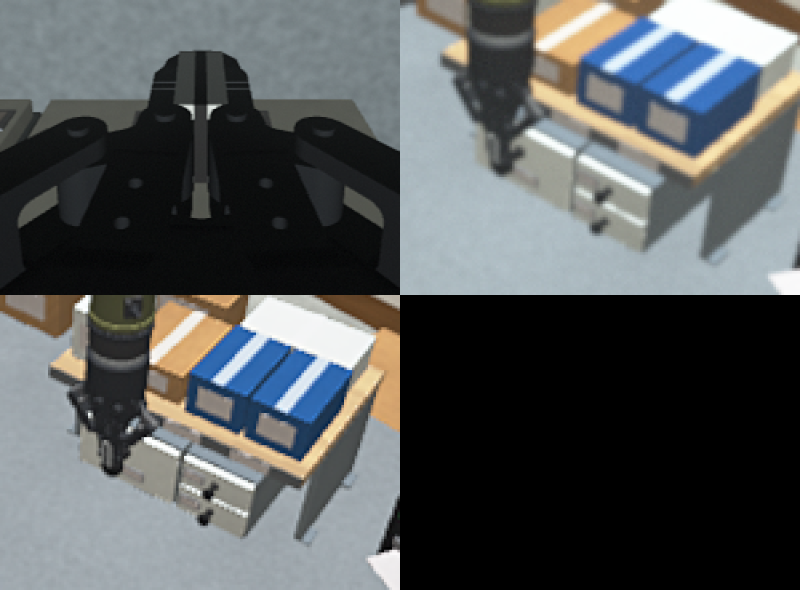

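```bash
python3 - <<'E'
from h import *
from scipy.spatial.transform import Rotation as Ro
o=status.get_obs(); R=Ro.from_quat(o["tool_rot"]).as_matrix(); e=np.array(o["eef_pos"])
for c in ["wrist","scene","side"]:
    i=viewer.camera_info(c); p,d=viewer.snapshot(c); L=(cloud(c,d,i).reshape(-1,3)-e)@R
    I=p.reshape(-1,3).astype(int)
    s=(abs(L[:,0])<.03)&(abs(L[:,1])<.03)&(L[:,2]>-.15)&(L[:,2]<.06)
    print(c)
    for z in np.arange(-.08,.045,.005):
        w=s&(L[:,2]>=z)&(L[:,2]<z+.005)
        if w.sum(): print(round(z,3),w.sum(),"x",np.round(np.percentile(L[w,0],[0,50,100]),3),"y",np.round([L[w,1].min(),L[w,1].max()],3),"rgb",I[w].mean(0).astype(int))
E
```

```text
wrist
-0.08 1535 x [-0.011  0.012  0.015] y [-0.03  0.03] rgb [19 21 21]
-0.075 1229 x [-0.012  0.012  0.014] y [-0.03  0.03] rgb [22 24 24]
-0.07 286 x [-0.01   0.012  0.014] y [-0.02   0.021] rgb [28 30 30]
-0.065 584 x [-0.011  0.007  0.012] y [-0.007  0.007] rgb [63 65 64]
-0.06 253 x [0.006 0.011 0.012] y [-0.013  0.014] rgb [41 44 43]
-0.055 333 x [0.006 0.01  0.012] y [-0.013  0.014] rgb [36 39 39]
-0.05 305 x [0.006 0.007 0.012] y [-0.013  0.014] rgb [39 42 42]
-0.045 275 x [0.006 0.011 0.012] y [-0.013  0.014] rgb [42 45 45]
-0.04 226 x [0.006 0.008 0.011] y [-0.013  0.014] rgb [38 41 41]
-0.035 120 x [0.006 0.011 0.012] y [-0.011  0.013] rgb [45 48 48]
-0.02 23 x [-0.001 -0.001 -0.   ] y [-0.011  0.013] rgb [23 25 26]
-0.015 57 x [-0.001 -0.001 -0.   ] y [-0.012  0.014] rgb [26 29 29]
-0.01 31 x [-0.002 -0.001 -0.   ] y [-0.012  0.013] rgb [34 37 38]
-0.005 1 x [-0.001 -0.001 -0.001] y [0.009 0.009] rgb [44 47 48]
0.04 16 x [-0.019  0.003  0.028] y [-0.026  0.026] rgb [125 136 139]
scene
-0.08 21 x [-0.006  0.011  0.015] y [-0.028  0.024] rgb [37 38 40]
-0.075 14 x [0.002 0
[... 1474 characters left out ...]
[-0.016  0.011] rgb [81 85 83]
-0.045 14 x [-0.004  0.008  0.013] y [-0.016  0.012] rgb [86 90 88]
-0.04 10 x [-0.009  0.008  0.013] y [-0.015  0.012] rgb [89 92 90]
-0.035 4 x [0.006 0.008 0.011] y [-0.01 -0.  ] rgb [81 84 83]
-0.03 8 x [-0.011 -0.002  0.008] y [-0.015  0.005] rgb [66 68 69]
-0.025 11 x [-0.03  -0.011  0.003] y [-0.013  0.   ] rgb [52 55 56]
-0.02 15 x [-0.029 -0.008 -0.   ] y [-0.015  0.011] rgb [65 68 67]
-0.015 9 x [-0.028 -0.003  0.003] y [-0.014  0.008] rgb [63 66 64]
-0.01 8 x [-0.004 -0.003 -0.   ] y [-0.01   0.009] rgb [75 78 78]
-0.005 4 x [-0.003 -0.003 -0.   ] y [-0.007  0.01 ] rgb [110 117 119]
0.04 82 x [-0.029 -0.003  0.03 ] y [-0.028  0.03 ] rgb [174 188 194]
```

The depth data show the real fingertips end about 30 mm short of the reported TCP, at z≈0.077 while shut. The fingers were therefore closing on top of the knob. I'll open, back off 2 mm, go down 29 mm and grip.

Request:
{"name": "drive_tool", "arguments": {"series": [[0.002,0,0,0,-1],[0,0,0,0,-1],[0,0,0,0,-1],[0,0,0,0,-1],[0,0,0.01,0,-1],[0,0,0.01,0,-1],[0,0,0.008,0,-1],[0,0,0,0,-1],[0,0,0,0,-1]]}}

```text
time: 10.48
eef_pos: [0.6244, 0.081, 0.0162]
tool_rot: [-0.114, 0.994, 0.0, 0.0]
contact_force: [-0.4, 0.3, 0.5]
width: 1.004
grasp_force: 0.0
```

Request:
{"name": "drive_tool", "arguments": {"series": [[0,0,0,0,1],[0,0,0,0,1],[0,0,0,0,1],[0,0,0,0,1],[0,0,0,0,1],[0,0,0,0,1]]}}

```text
time: 11.22
eef_pos: [0.6244, 0.0813, 0.0165]
tool_rot: [-0.114, 0.994, 0.0, 0.0]
contact_force: [-1.0, 1.4, 5.5]
width: 0.303
grasp_force: 29.5
```

Request:
{"name": "drive_tool", "arguments": {"series": [[0.005,0,0,0,1],[0.01,0,0,0,1],[0.015,0,0,0,1],[0.01,0,0,0,1],[0,0,0,0,1]]}}

```text
time: 11.85
eef_pos: [0.5835, 0.0717, 0.0164]
tool_rot: [-0.114, 0.994, 0.0, -0.001]
contact_force: [-1.9, 1.7, 8.3]
width: 0.303
grasp_force: 30.5
```

Request:
{"name": "drive_tool", "arguments": {"series": [[0.01,0,0,0,1],[0.015,0,0,0,1],[0.015,0,0,0,1],[0.015,0,0,0,1],[0.015,0,0,0,1],[0.015,0,0,0,1],[0.015,0,0,0,1],[0.012,0,0,0,1],[0.006,0,0,0,1],[0.003,0,0,0,1],[0,0,0,0,1],[0,0,0,0,1]]}}

```text
time: 13.35
eef_pos: [0.4663, 0.0444, 0.0164]
tool_rot: [-0.114, 0.994, -0.0, -0.0]
contact_force: [-0.8, 2.5, 9.6]
width: 0.301
grasp_force: 30.9
```

Request:
{"name": "drive_tool", "arguments": {"series": [[0.003,0,0,0,1],[0.003,0,0,0,1],[0,0,0,0,1],[0,0,0,0,1]]}}

```text
time: 13.85
eef_pos: [0.4639, 0.0438, 0.0165]
tool_rot: [-0.114, 0.994, 0.0, 0.002]
contact_force: [8.6, 5.3, -3.6]
width: 0.299
grasp_force: 30.6
```

The drawer is at its stop: 165 mm of travel, with an 8.6 N reaction. I'll release it, lift, and move above the bearing for a look.

Request:
{"name": "drive_tool", "arguments": {"series": [[0,0,0,0,-1],[0,0,0,0,-1],[0,0,0,0,-1],[0,0,0,0,-1],[0,0,-0.04,0,-1],[0,0,-0.055,0,-1],[0,0,-0.055,0,-1]]}}

```text
time: 14.72
eef_pos: [0.461, 0.0431, 0.1675]
tool_rot: [-0.114, 0.994, -0.0, -0.0]
contact_force: [1.6, 0.5, 0.0]
width: 0.995
grasp_force: 0.0
```

Request:
{"name": "drive_tool", "arguments": {"series": [[0.025,-0.0514,0,0,-1],[0.025,-0.0514,0,0,-1],[0.025,-0.0514,0,0,-1],[0.025,-0.0514,0,0,-1],[0.025,-0.0514,0,0,-1],[0,0,0,0,-1],[0,0,0,0,-1]]}}

```text
time: 15.6
eef_pos: [0.3975, -0.235, 0.1659]
tool_rot: [-0.113, 0.994, 0.0, -0.0]
contact_force: [0.4, -0.0, 0.5]
width: 1.001
grasp_force: 0.0
```

```bash
cat > look.py <<'E'
from h import *
from scipy.spatial.transform import Rotation as Ro
a=np.radians(13.15); n=np.array([np.cos(a),np.sin(a)]); t=np.array([-n[1],n[0]])
def shot(c,name=None):
    o=status.get_obs(); i=viewer.camera_info(c); p,d=viewer.snapshot(c)
    if name: cv2.imwrite(f"pics/{name}.png",p[:,:,::-1])
    return o,p,cloud(c,d,i).reshape(-1,3)
def drawer():
    # knob front & tray from the scene cameras
    for c in ["scene","side"]:
        o,p,X=shot(c); N=X[:,:2]@n; T=X[:,:2]@t
        s=(abs(T+.063)<.065)&(X[:,2]>.08)&(X[:,2]<.089)&(N>.45)&(N<.69)
        print(c,"front n pct",np.round(np.percentile(N[s],[2,10,50,90]),4),s.sum())
E
python3 - <<'E'
from look import *
drawer()
o,p,X=shot("wrist","w4"); R=Ro.from_quat(o["tool_rot"]).as_matrix(); e=np.array(o["eef_pos"]); print(e,o["tool_rot"])
s=(np.hypot(X[:,0]-.42,X[:,1]+.232)<.045)&(X[:,2]>.034)&(X[:,2]<.048)
c,r=cv2.minEnclosingCircle((X[s][:,:2]).astype(np.float32)); print("bearing",c,r,s.sum(),np.median(X[s,2]))
L=(np.array([*c,.0225])-e)@R; print("in tool",L)
print([(np.round(b["xyz"],3),b["conf"]) for b in viewer.boxes_of("wrist","bearing_centre")][:3])
E
```

```text
scene front n pct [0.5069 0.5076 0.5094 0.5117] 74
side front n pct [0.5072 0.5078 0.5095 0.5116] 45
[ 0.39792147 -0.23414389  0.16595973] [-1.14361508e-01  9.93439143e-01  2.94756372e-04 -1.63709780e-04]
bearing (0.42090168595314026, -0.2308313101530075) 0.02609693445265293 1946 0.03963873023403955
in tool [-0.0231688  -0.00208507  0.14345249]
[(array([ 0.282, -0.358,  0.033]), 0.95), (array([ 0.398, -0.062,  0.036]), 0.79), (array([ 0.419, -0.23 ,  0.041]), 0.61)]
```

View pics/w4.png

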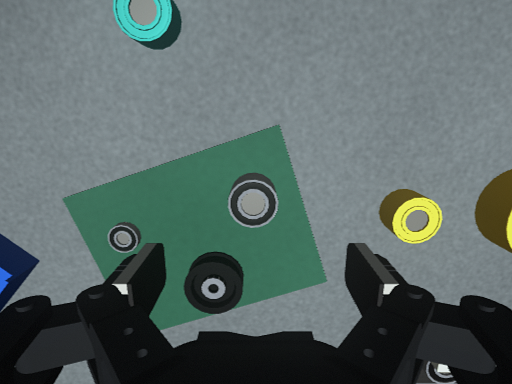

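The picture shows the returned bearing at (253,202) between the fingers. The pulley at (213,288) and the small bearing at (124,238) are clear. I'll grasp with the bearing 8 mm ahead of the tool axis, to keep the wrist clear of the board later.

Request:
{"name": "drive_tool", "arguments": {"series": [[-0.015,-0.002,0.045,0,-1],[0,0,0.055,0,-1],[0,0,0.05,0,-1],[0,0,0.02,0,-1],[0,0,0.016,0,-1],[0,0,0,0,-1],[0,0,0,0,-1],[0,0,0,0,-1]], "squeeze": 60}}

```text
time: 16.8
eef_pos: [0.4138, -0.2341, -0.019]
tool_rot: [-0.114, 0.994, -0.001, 0.001]
contact_force: [-0.8, 0.3, -0.4]
width: 1.001
grasp_force: 0.0
```

Request:
{"name": "drive_tool", "arguments": {"series": [[0,0,0,0,1],[0,0,0,0,1],[0,0,0,0,1],[0,0,0,0,1],[0,0,0,0,1],[0,0,0,0,1]]}}

```text
time: 17.55
eef_pos: [0.4133, -0.2339, -0.0192]
tool_rot: [-0.114, 0.994, -0.0, 0.0]
contact_force: [-1.2, 2.1, 6.7]
width: 0.591
grasp_force: 61.5
```

Request:
{"name": "drive_tool", "arguments": {"series": [[0,0,-0.01,0,1],[0,0,-0.02,0,1],[0,0,-0.04,0,1],[0,0,-0.05,0,1],[0,0,-0.03,0,1],[0,0,0,0,1],[0,0,0,0,1]]}}

```text
time: 18.42
eef_pos: [0.4119, -0.2333, 0.1289]
tool_rot: [-0.114, 0.994, 0.001, -0.001]
contact_force: [0.3, 0.2, -4.1]
width: 0.591
grasp_force: 63.6
```

```bash
python3 - <<'E'
from look import *
o,p,X=shot("wrist","w5"); R=Ro.from_quat(o["tool_rot"]).as_matrix(); e=np.array(o["eef_pos"]); print(e,o["contact_force"],o["width"],o["grasp_force"])
L=(X-e)@R; s=(abs(L[:,1])<.024)&(L[:,0]>-.045)&(L[:,0]<.04)&(L[:,2]>-.05)&(L[:,2]<.03)
print(s.sum())
for z in np.arange(-.05,.03,.005):
    w=s&(L[:,2]>=z)&(L[:,2]<z+.005)
    if w.sum(): print(round(z,3),w.sum(),np.round([L[w,0].min(),L[w,0].max(),L[w,1].min(),L[w,1].max()],4))
tgt=np.array([*(.6095*n+-.063*t),e[2]]); print("move",(tgt-e)@R, "tgt",tgt)
E
```

```text
[ 0.41192221 -0.2333482   0.12888192] [ 0.34865358  0.21281939 -4.09691752] 0.5906542218125729 63.55264663696289
1795
-0.05 414 [-0.0003  0.0179 -0.0239  0.0238]
-0.045 378 [ 0.0011  0.0178 -0.0233  0.0238]
-0.04 339 [-0.0003  0.018  -0.024   0.0234]
-0.035 299 [ 0.0007  0.0179 -0.0235  0.0236]
-0.03 273 [ 0.0009  0.0178 -0.0235  0.0238]
-0.025 92 [ 0.0025  0.0175 -0.0227  0.0234]
move [-2.60977182e-01  2.58436932e-01 -6.06823189e-05] tgt [0.60785015 0.07731396 0.12888192]
```

The bearing is held firmly, with its centre 8 mm ahead of the axis. Next I'll carry it over the rear compartment.

Request:
{"name": "drive_tool", "arguments": {"series": [[-0.015,0.015,0,0,1],[-0.032,0.032,0,0,1],[-0.036,0.036,0,0,1],[-0.036,0.036,0,0,1],[-0.036,0.036,0,0,1],[-0.036,0.036,0,0,1],[-0.032,0.031,0,0,1],[-0.02,0.02,0,0,1],[-0.013,0.012,0,0,1],[-0.0045,0.004,0,0,1],[0,0,0,0,1],[0,0,0,0,1]]}}

```text
time: 19.98
eef_pos: [0.6079, 0.0753, 0.13]
tool_rot: [-0.113, 0.994, -0.0, -0.0]
contact_force: [-0.2, 0.1, -3.2]
width: 0.589
grasp_force: 63.6
```

```bash
python3 - <<'E'
from look import *
drawer()
o,p,X=shot("wrist","w6"); R=Ro.from_quat(o["tool_rot"]).as_matrix(); e=np.array(o["eef_pos"]); print(e,R[:,0],o["width"],o["grasp_force"])
N=X[:,:2]@n;T=X[:,:2]@t
print("tool n,t",e[:2]@n,e[:2]@t)
for t0 in np.arange(-.16,.04,.02):
    w=(T>t0)&(T<t0+.02)
    print(round(t0,2),[round(float(np.percentile(N[w&(X[:,2]>lo)&(X[:,2]<hi)&(N>.45)],2)),4) if (w&(X[:,2]>lo)&(X[:,2]<hi)&(N>.45)).sum()>8 else None for lo,hi in [(.08,.095),(.147,.16)]])
w=(N>.53)&(N<.6)&(X[:,2]>.033)&(X[:,2]<.048); print("in tray T",np.percentile(T[w],[0,2,50,98,100]) if w.sum() else 0)
L=(X-e)@R; s=(abs(L[:,1])<.02)&(L[:,0]>-.045)&(L[:,0]<.04)&(L[:,2]>-.05)&(L[:,2]<-.022); print("edge x",L[s,0].max())
tgt=np.array([*(.6095*n+-.063*t),e[2]]); print("move",(tgt-e)@R)
E
```

```text
scene front n pct [0.5065 0.5075 0.5092 0.5111] 73
side front n pct [0.507  0.5078 0.5091 0.5104] 73
[0.60813258 0.07539529 0.13026034] [-9.74438914e-01 -2.24652611e-01  9.04884392e-05] 0.5896849017865781 63.632909059524536
tool n,t 0.6093385286517015 -0.06493261648816488
-0.16 [0.6734, None]
-0.14 [0.5098, None]
-0.12 [0.5098, None]
-0.1 [0.5098, 0.5973]
-0.08 [0.5092, 0.5918]
-0.06 [0.5092, 0.5926]
-0.04 [0.5093, 0.649]
-0.02 [0.5093, None]
-0.0 [0.5094, None]
0.02 [None, None]
in tray T [-0.13077517 -0.12985658 -0.06243277  0.00456841  0.00571339]
edge x 0.01797729524812295
move [-1.55819162e-04  1.93308038e-03 -3.72125532e-07]
```

View pics/w6.png

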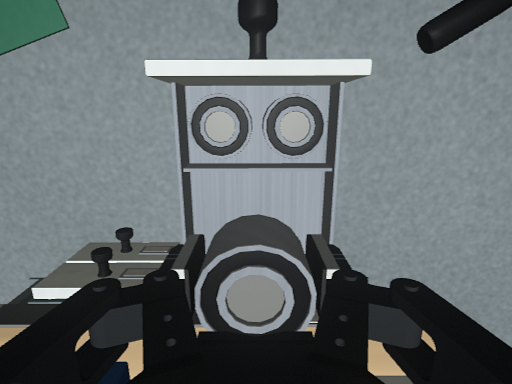

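The picture shows both stock bearings lying flat in the front compartment at (220,126) and (294,126). The divider is at row 168, and the held bearing is over the rear compartment. I'll measure the divider clearance.

```bash
python3 - <<'E'
from look import *
o,p,X=shot("wrist"); e=np.array(o["eef_pos"]);N=X[:,:2]@n;T=X[:,:2]@t
w=(abs(T+.063)<.05)&(N>.5)&(N<.66)
for lo in np.arange(.510,.62,.004):
    v=w&(N>=lo)&(N<lo+.004); v&=X[:,2]<.1
    if v.sum(): print(round(lo,3),v.sum(),np.round(np.percentile(X[v,2],[5,50,95]),4))
v=w&(X[:,2]>.033)&(X[:,2]<.042)&(N>.57)&(N<.62); print("divider n",np.percentile(N[v],[1,25,50,75,99]),v.sum())
E
```

```text
0.51 1048 [0.0895 0.0906 0.0917]
0.514 1069 [0.0894 0.0906 0.0917]
0.518 1967 [0.0121 0.0583 0.0904]
0.522 536 [0.0113 0.0126 0.0138]
0.526 347 [0.0115 0.013  0.0501]
0.53 602 [0.012  0.0485 0.0503]
0.534 594 [0.0122 0.0484 0.0501]
0.538 622 [0.0121 0.0487 0.0504]
0.542 622 [0.0123 0.0482 0.0503]
0.546 631 [0.0129 0.0477 0.05  ]
0.55 642 [0.013  0.0474 0.0499]
0.554 600 [0.0131 0.0473 0.0501]
0.558 598 [0.0129 0.0476 0.0502]
0.562 607 [0.0125 0.0483 0.0503]
0.566 539 [0.0122 0.0488 0.0504]
0.57 499 [0.012  0.0484 0.05  ]
0.574 424 [0.0121 0.0485 0.0503]
0.578 229 [0.0115 0.0127 0.0496]
0.582 334 [0.0115 0.0126 0.0137]
0.586 969 [0.012  0.0198 0.0388]
0.59 310 [0.0375 0.0387 0.0397]
0.594 41 [0.0118 0.0133 0.0143]
0.598 421 [0.0115 0.0127 0.0137]
0.602 417 [0.0114 0.0127 0.0137]
0.606 412 [0.0116 0.0127 0.0138]
0.61 403 [0.0115 0.0126 0.0137]
0.614 403 [0.0115 0.0126 0.0136]
0.618 399 [0.0115 0.0127 0.0139]
divider n [0.58895244 0.58936576 0.59033475 0.59123448 0.59231387] 537
```

The divider's rear face is at n≈0.592, so I'll shift 2 mm in and 2 mm left. Then I'll descend in stages while checking forces; the arm is compliant at roughly 4 N/mm.

Request:
{"name": "drive_tool", "arguments": {"series": [[-0.002,0.002,0.02,0,1],[0,0,0.04,0,1],[0,0,0.03,0,1],[0,0,0.016,0,1],[0,0,0,0,1],[0,0,0,0,1]]}}

```text
time: 20.92
eef_pos: [0.6112, 0.0788, 0.0255]
tool_rot: [-0.114, 0.994, -0.0, 0.001]
contact_force: [1.0, -0.2, -2.8]
width: 0.591
grasp_force: 63.6
```

Request:
{"name": "drive_tool", "arguments": {"series": [[0,0,0.006,0,1],[0,0,0.004,0,1],[0,0,0,0,1],[0,0,0,0,1]]}}

```text
time: 21.42
eef_pos: [0.61, 0.0787, 0.0141]
tool_rot: [-0.114, 0.994, -0.0, -0.0]
contact_force: [-0.4, 0.4, -3.3]
width: 0.594
grasp_force: 63.6
```

Request:
{"name": "drive_tool", "arguments": {"series": [[0,0,0.005,0,1],[0,0,0.004,0,1],[0,0,0,0,1],[0,0,0,0,1]]}}

```text
time: 21.92
eef_pos: [0.61, 0.0787, 0.005]
tool_rot: [-0.114, 0.994, -0.0, -0.0]
contact_force: [-0.0, 0.3, -3.7]
width: 0.592
grasp_force: 63.6
```

Request:
{"name": "drive_tool", "arguments": {"series": [[0,0,0.004,0,1],[0,0,0,0,1],[0,0,0,0,1]]}}

```text
time: 22.3
eef_pos: [0.6099, 0.0786, 0.0011]
tool_rot: [-0.114, 0.994, -0.0, -0.0]
contact_force: [-0.2, 0.3, -4.4]
width: 0.593
grasp_force: 63.6
```

Request:
{"name": "drive_tool", "arguments": {"series": [[0,0,0.004,0,1],[0,0,0.003,0,1],[0,0,0,0,1],[0,0,0,0,1]]}}

```text
time: 22.8
eef_pos: [0.61, 0.0787, -0.0059]
tool_rot: [-0.114, 0.994, -0.0, -0.0]
contact_force: [-1.4, -0.7, -4.6]
width: 0.596
grasp_force: 63.6
```

Request:
{"name": "drive_tool", "arguments": {"series": [[0,0,0.003,0,1],[0,0,0,0,1],[0,0,0,0,1]]}}

```text
time: 23.18
eef_pos: [0.6099, 0.0787, -0.0089]
tool_rot: [-0.114, 0.994, -0.0, -0.0]
contact_force: [0.5, 0.3, -4.0]
width: 0.593
grasp_force: 63.6
```

Request:
{"name": "drive_tool", "arguments": {"series": [[0,0,0.0015,0,1],[0,0,0,0,1],[0,0,0,0,1]]}}

```text
time: 23.55
eef_pos: [0.6103, 0.0787, -0.0101]
tool_rot: [-0.114, 0.994, -0.0, 0.0]
contact_force: [0.5, 0.5, -1.3]
width: 0.586
grasp_force: 63.9
```

Request:
{"name": "drive_tool", "arguments": {"series": [[0,0,0.001,0,1],[0,0,0,0,1],[0,0,0,0,1]]}}

```text
time: 23.92
eef_pos: [0.6109, 0.0789, -0.0102]
tool_rot: [-0.114, 0.994, 0.0, 0.001]
contact_force: [-2.1, 0.5, 5.1]
width: 0.596
grasp_force: 64.6
```

It has touched down. I'll let go gently, wait, then lift straight up.

Request:
{"name": "drive_tool", "arguments": {"series": [[0,0,-0.001,0,-0.7],[0,0,0,0,-0.7],[0,0,0,0,-0.7],[0,0,0,0,-0.7],[0,0,0,0,-0.7],[0,0,0,0,-0.7]]}}

```text
time: 24.68
eef_pos: [0.6099, 0.0787, -0.0105]
tool_rot: [-0.114, 0.994, -0.0, -0.0]
contact_force: [-0.2, -0.2, -0.2]
width: 0.856
grasp_force: 0.0
```

Request:
{"name": "drive_tool", "arguments": {"series": [[0,0,-0.01,0,-0.7],[0,0,-0.02,0,-0.7],[0,0,-0.04,0,-0.7],[0,0,-0.05,0,-0.7],[0.03,0,-0.04,0,-0.7],[0.05,0,0,0,-0.7],[0.05,0,0,0,-0.7],[0,0,0,0,-0.7],[0,0,0,0,-0.7]]}}

```text
time: 25.8
eef_pos: [0.4843, 0.0494, 0.1506]
tool_rot: [-0.114, 0.994, 0.0, 0.001]
contact_force: [-0.4, -0.4, 0.6]
width: 0.848
grasp_force: 0.0
```

```bash
python3 - <<'E'
from look import *
o,p,X=shot("wrist","w7"); e=np.array(o["eef_pos"]);N=X[:,:2]@n;T=X[:,:2]@t; print(e,e[:2]@n,e[:2]@t)
s=(abs(T+.063)<.06)&(N>.592)&(N<.65)&(X[:,2]>.044)&(X[:,2]<.056)
print("bearing top z",np.percentile(X[s,2],[2,50,98]),"n",N[s].min(),N[s].max(),"t",T[s].min(),T[s].max())
v=s; A=np.c_[X[v,:2],np.ones(v.sum())]; print("tilt",np.linalg.lstsq(A,X[v,2],rcond=None)[0][:2])
k=(abs(T+.063)<.02)&(N<.50)&(N>.44)&(X[:,2]>.045)&(X[:,2]<.08); print("knob n",np.percentile(N[k],[1,50,99]) if k.sum() else 0,np.median(T[k]))
E
```

```text
[0.48433357 0.04942292 0.15063128] 0.48287704950700605 -0.062059512422645374
bearing top z [0.04521075 0.04867906 0.05062839] n 0.594699702233762 0.6467796309344865 t -0.08672039340961296 -0.036092440488761396
tilt [0.01147184 0.00309481]
knob n [0.4667082  0.47623592 0.49917694] -0.06226876517887444
```

View pics/w7.png

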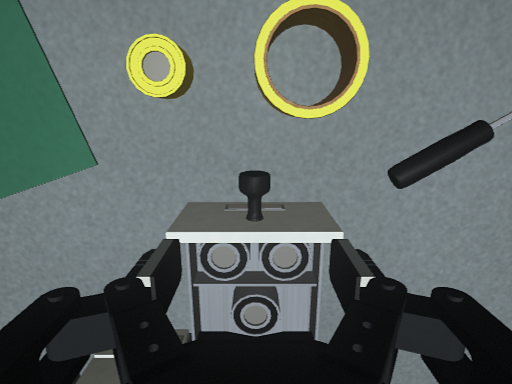

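The picture shows the bearing lying flat behind the divider at (256,313), with both stock bearings still in place. I'll close the fingers, come down in front of the knob, and push.

Request:
{"name": "drive_tool", "arguments": {"series": [[0.025,0,0,0,1],[0.023,-0.001,0,0,1],[0,0,0,0,1],[0,0,0,0,1],[0,0,0.04,0,1],[0,0,0.045,0,1],[0,0,0.043,0,1],[0,0,0,0,1],[0,0,0,0,1]]}}

```text
time: 26.98
eef_pos: [0.4383, 0.0378, 0.0227]
tool_rot: [-0.114, 0.994, 0.0, 0.001]
contact_force: [0.3, -0.6, 0.2]
width: 0.002
grasp_force: 0.0
```

Request:
{"name": "drive_tool", "arguments": {"series": [[-0.008,0,0,0,1],[-0.006,0,0,0,1],[-0.006,0,0,0,1],[-0.006,0,0,0,1],[-0.009,0,0,0,1],[-0.012,0,0,0,1],[-0.012,0,0,0,1],[-0.012,0,0,0,1],[-0.012,0,0,0,1],[-0.012,0,0,0,1],[-0.012,0,0,0,1],[-0.009,0,0,0,1]]}}

```text
time: 28.48
eef_pos: [0.5508, 0.064, 0.0216]
tool_rot: [-0.114, 0.994, 0.0, 0.0]
contact_force: [-2.5, -0.3, 0.2]
width: 0.001
grasp_force: 1.2
```

Request:
{"name": "drive_tool", "arguments": {"series": [[-0.01,0,0,0,1],[-0.012,0,0,0,1],[-0.012,0,0,0,1],[-0.01,0,0,0,1],[-0.008,0,0,0,1],[-0.005,0,0,0,1],[-0.004,0,0,0,1],[-0.003,0,0,0,1],[-0.002,0,0,0,1],[0,0,0,0,1],[0,0,0,0,1]]}}

```text
time: 29.85
eef_pos: [0.6146, 0.0786, 0.0217]
tool_rot: [-0.114, 0.994, -0.0, 0.0]
contact_force: [-0.3, -0.3, -0.1]
width: -0.001
grasp_force: 0.0
```

Request:
{"name": "drive_tool", "arguments": {"series": [[-0.002,0,0,0,1],[-0.002,0,0,0,1],[0,0,0,0,1],[0,0,0,0,1]]}}

```text
time: 30.35
eef_pos: [0.6182, 0.0795, 0.0216]
tool_rot: [-0.114, 0.994, -0.0, 0.0]
contact_force: [-0.1, -1.6, -0.1]
width: 0.006
grasp_force: 0.3
```

Request:
{"name": "drive_tool", "arguments": {"series": [[-0.002,0,0,0,1],[0,0,0,0,1],[0,0,0,0,1]]}}

```text
time: 30.72
eef_pos: [0.6182, 0.0795, 0.0213]
tool_rot: [-0.114, 0.994, -0.0, -0.002]
contact_force: [-6.3, -1.5, 4.8]
width: -0.001
grasp_force: 3.1
```

Request:
{"name": "drive_tool", "arguments": {"series": [[-0.002,0,0,0,1],[0,0,0,0,1],[0,0,0,0,1]]}}

```text
time: 31.1
eef_pos: [0.618, 0.0795, 0.0211]
tool_rot: [-0.113, 0.994, -0.0, -0.003]
contact_force: [-11.8, -2.2, 8.4]
width: -0.003
grasp_force: 5.9
```

The push has met the hard stop, with an 11.8 N reaction and no further motion. I'll back off, lift clear and check.

Request:
{"name": "drive_tool", "arguments": {"series": [[0.01,0,0,0,1],[0.03,0,0,0,1],[0.04,0,-0.03,0,1],[0.02,0,-0.05,0,1],[0,0,-0.05,0,1],[0,0,-0.03,0,1],[0,0,0,0,1],[0,0,0,0,1]]}}

```text
time: 32.1
eef_pos: [0.5243, 0.0579, 0.181]
tool_rot: [-0.114, 0.994, 0.0, -0.0]
contact_force: [-1.3, -0.2, -0.1]
width: -0.001
grasp_force: 0.0
```

```bash
python3 - <<'E'
from look import *
drawer()
o,p,X=shot("wrist","w8"); e=np.array(o["eef_pos"]);N=X[:,:2]@n;T=X[:,:2]@t; print(e,o["contact_force"])
for a0,b0,nm in [(-.12,-.09,"wide"),(-.04,-.01,"wide")]:
    s=(T>a0)&(T<b0)&(X[:,2]>.075)&(X[:,2]<.089)&(N>.6)&(N<.69); print(nm,np.percentile(N[s],[2,50]) if s.sum() else 0)
k=(abs(T+.063)<.02)&(N<.66)&(N>.6)&(X[:,2]>.045)&(X[:,2]<.08); print("knob front",np.percentile(N[k],[1,5]) if k.sum() else 0)
E
```

```text
scene front n pct [0.6705 0.6725 0.6743 0.6769] 68
side front n pct [0.6705 0.6717 0.6741 0.6758] 72
[0.52362386 0.05778777 0.18020867] [-0.61587463  0.68790207 -0.51016366]
wide 0
wide 0
knob front 0
```

View pics/w8.png

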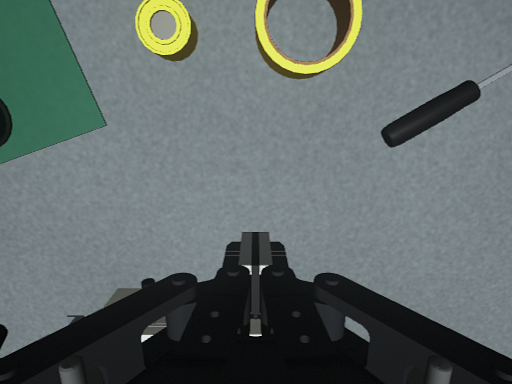

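The front's median is at n=0.674, against 0.509 when fully out. That is 165 mm of travel, so the drawer is shut, and the last picture shows the arm touching nothing. I'm handing in.

```bash
python3 -c "
from workcell import job
print(job.hand_in())"
```

```text
the job is handed in; nothing more can be done
None
```

I handed the job in at about 32 s; the hand-in returned no verdict. The returned bearing lay flat in the rear compartment when I checked it before shutting the drawer, the drawer is fully shut, and nothing else was visibly moved.

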